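# Lock a wire reel on its axle with the R-clip

## Task

A reel of wire sits on the axle of the bench reel stand with nothing to keep it there. Take the larger of the two R-clips out of its parking block and push it straight down onto the axle near its free end: the straight leg through the slot, the bent leg snapping round the outside of the axle, until the clip is fully home and upright. Let go of it, and leave the smaller clip where it stands.

Things in the scene. Friction and masses are not known exactly. Their poses are not given: they have to be found in the camera images.
- clip_grip (a point): Grip point on the larger R-clip (steel wire, 34 g): mid-plane of its upright oval eye, 12 mm thick along y, 21 wide along x, 46 high; 29 mm above the eye's bottom, 17 below its top. z up. Grip across y. Clip starts upright in a fixed wooden block 62x44 mm, top at z=0.056, legs hidden in its slot: lift 60 mm straight up to clear. Round-tipped 6 mm straight leg runs down -z below this point.
- clip_leg_tip (a point): Tip of the larger clip's straight leg, 76 mm below clip_grip; same axes. The sprung bent leg hangs from the eye on the +x side: it bulges to 25 mm from the straight leg's axis, pinches in to 12 mm (inner side), flares to 26 mm at its end 9 mm above this tip. Going down, it needs a push of 10 to 20 N in the last 20 mm, then snaps in round the axle.
- axle_slot (a point): Centre of the slot near the axle's free end, 80 mm up. y along the axle (reel at +y), z up. Fixed level axle 34 mm thick; slot right through top to bottom, 28 mm along y, 13 wide along x, bevelled to 16 at the top. Sleeve 39 mm thick from y=18, reel 72 mm across from y=67. Home: clip y along axle, either way round; clip_grip 40 mm above this point, leg tip 36 below; eye sits on the slot's edges.
- small_clip_grip (a point): Centre of the eye of the smaller R-clip (eye 28 mm high, 20 wide, 10 thick), standing in a like block 62x44x56 mm 9 to 17 cm from the other; leave it there. The two blocks may change places.

How it is judged:
At the end, for the whole second after the job is handed in: The larger clip's straight leg is down through the axle's slot, tip 29 mm or more below the axle's centre line (36 is home), tip and eye within 18 mm of the slot's centre seen from above, upright within 17 degrees, square to the axle within 23 degrees, released; the smaller clip not moved 20 mm (z of clip_leg_tip in the frame of axle_slot below -0.029 m and horizontal distance between each of clip_leg_tip, clip_grip and axle_slot below 0.018 m and angle between clip_grip's own z axis and vertical below 0.3 rad and angle between the y axis of clip_grip and the y axis of axle_slot, either way round below 0.4 rad); the robot touches nothing.
It fails at once if the smaller clip is taken or knocked out of place (moved more than 20 mm) (distance of small_clip_grip from where it was at the start of the episode above 0.02 m).
It also fails if it takes over 35 s, if anything falls off the work surface, if the arm or the gripper's body presses on something with over 40 N, if the wrist force passes 120 N, or if a joint passes its speed limit or range.

## Robot

A 7-joint arm with a two-finger parallel gripper is mounted at the origin on a cart in front of the work surface, level with it; the furniture and walls round the work are solid. World frame = base frame: x ahead of the robot, y to its left, z up, the work surface at z = 0. Lengths are in m, angles in rad, forces in N, time in s.
With the tool pointing down it reaches from about 0.425 to 0.925 m from the base axis. Payload 6.8 kg.
Tool frame: the origin (TCP) lies on the mounting face of the last link; the fingertips stand 173 mm ahead of it and the grasp point (between the pads) lies 155 mm ahead of it; z points along the fingers, y is the line along which they close (so a half turn about z gives the same grasp; the last joint's range is limited). The gripper opens to 85 mm and grips with 20 to 120 N. Pads are 22 mm wide; open, the fingers measure 114 mm over their backs; the gripper's body (76 mm by 85 mm) begins 54 mm behind the grasp point. The pads swing forward as they close: fully open they stand 13 mm farther back than shut.
Start: joints at [-1.31, 0.477, 0.022, 1.555, -0.011, 1.109, -0.083], TCP at [0.243, 0.63, 0.405] pointing down, gripper open.
Joint ranges: [-2.96, 2.96], [-0.34, 2.1], [-1.41, 1.46], [0.24, 2.44], [-1.37, 4.51], [0.17, 1.92], [-2.96, 2.96]. Speed limits (rad/s): [2.39, 2.39, 3.14, 3.14, 3.14, 3.14, 3.14].

## Interface

Orientations are given as a unit quaternion [w, x, y, z].
In Python, from station import bot gives the robot as it stands. The module is installed in compiled form; this text tells all that it offers.
- The arm moves only by the shell command python3 -m pendant 'ROWS' [FORCE]. ROWS is JSON, a list of rows, each a list of 5 numbers: the finger opening in m, from 0 to 0.0854, then the shift along the tool's x, y, z in m, then the turn about the tool's z in degrees. In form: [[jaw, x, y, z, yaw], ...]. A call has 1 to 12 rows; each row shifts and turns the commanded pose from where the row before left it, along the tool's axes as they then stand; what a row does not reach is not made up. A row lasts 1/12 s, in which the tool goes at most 41.7 mm and 7.16 degrees, less where a joint would pass 70% of its speed; a pose out of reach is approached as far as the arm can. A call with a gripper value outside its range is refused whole. The fingers move at their own pace and stop on an object; FORCE is the grip in N (left out, the last holds). Time passes only in rows, so rows that do not move let the fingers close. It gives the time, the measured TCP pose, the force, the opening and the grip force at its end, in the units of the state.
- bot.get_obs(): the state, without advancing time (a new reading comes with each control period).
- bot.read_camera(name): name is "scene" or "top" or "wrist"; returns (picture, depth): 420x560x3 uint8, blue, green, red; 420x560 float32, m along the optical axis (not along the pixel's ray), 0 where there is no reading.
- bot.camera_model(name): a dict with "intrinsics" (3x3 intrinsics, pixels), "R" (3x3) and "t" (3): a world point X has camera coordinates R X + t. Camera axes: x right, y down, z forward; pixel columns grow to the right and rows downward; lengths in m; the calibration is good to about 2 mm. The wrist camera is an equidistant fisheye: a pixel r from the principal point sees the ray r / f radians off the axis. A picture is of the moment at which its call begins: read the wrist's pose just before it. camera_model takes no time and is no camera call; for the wrist camera it gives the pose at the moment of the call.
- bot.hand_in(): hands the job in; it is judged then, once.
Trained networks look in the newest picture that a camera, given by its name, has taken for a name from the list of things; names that differ only in an ending like _2 or _b are one class to them, and where a whole thing is asked for, a point or a joint stands for the part that bears it (a point fixed in the world has none). Each returns a list of dicts, best first, with "score" (0 to 1); they miss things now and then, are a little off and sometimes report something else, mostly with a low value. They report only what shows in the picture. A call takes as long as a camera call.
- bot.boxes_of(name, camera): "at" ([column, row] in pixels, amid what is visible of it).
- bot.trace(name, camera): "mask" (420x560 bool, what is visible of it) and "at" ([column, row] in pixels, amid what is visible of it).
- bot.pinpoint(name, camera): "at" ([column, row] in pixels: a listed point, or the origin of a listed thing).
The state is a dict: "t": time; "q": joint angles; "joint_vel": joint speeds; "joint_torque": joint torques, N m; "eef_pos": TCP position; "tool_rot": TCP orientation; "contact_force": force on the tool from outside, world axes, zero at the start; "torque": the same for the moment, N m; "gripper_width": opening from 0.0 (shut) to 1.0 (fully open); "grasp_force": force on a finger pad.
Only numpy, scipy, OpenCV 4.12 (cv2) and the standard library are available. Lean on these libraries where they do the work, as an engineer would, in place of code of your own. Each camera call takes 0.05 s, during which the arm holds its last target. There are 200 camera calls.

## Working session

There is one attempt and no reset: what is moved stays moved. The work goes in short steps, Python scripts to look and compute and a shell command to move; the robot and the scene stay as the last step left them, time stands still between calls to the robot, and variables do not carry over. Pictures are saved under pics/ and viewed, at most 10 in all, crops included, and the job is handed in when it is done.

```bash
mkdir -p pics; cat > h.py <<'E'
import numpy as np, cv2
from station import bot
def ray(cam,px,m=None):
    m=m or bot.camera_model(cam);K=np.array(m["intrinsics"]);R=np.array(m["R"]);t=np.array(m["t"])
    u=(px[0]-K[0,2])/K[0,0];v=(px[1]-K[1,2])/K[1,1]
    if cam=="wrist":
        th=np.hypot(u,v);s=np.sin(th)/th if th>1e-9 else 1
        d=np.array([u*s,v*s,np.cos(th)])
    else: d=np.array([u,v,1.])
    return -R.T@t, R.T@d
def at_z(cam,px,z,m=None):
    c,d=ray(cam,px,m);return c+d*(z-c[2])/d[2]
def at_depth(cam,px,D,m=None):
    c,d=ray(cam,px,m);return c+d*D
def tri(a,b):
    (c1,d1),(c2,d2)=a,b
    d1=d1/np.linalg.norm(d1);d2=d2/np.linalg.norm(d2)
    s=np.linalg.lstsq(np.c_[d1,-d2],c2-c1,rcond=None)[0]
    p,q=c1+s[0]*d1,c2+s[1]*d2
    return (p+q)/2,np.linalg.norm(p-q)
E
python3 - <<'E'
from h import *
np.set_printoptions(precision=4,suppress=True)
o=bot.get_obs();print(o['t'],o['eef_pos'],o['tool_rot'],o['q'])
R={}
for c in("scene","top"):
    im,d=bot.read_camera(c);cv2.imwrite(f"pics/{c}0.png",im)
    for n in("clip_grip","clip_leg_tip","axle_slot","small_clip_grip"):
        L=bot.pinpoint(n,c)
        for x in L[:2]:
            u=x['at'];D=d[int(u[1]),int(u[0])]
            print(c,n,round(x['score'],2),np.array(u),at_depth(c,u,D))
        if L:R[c,n]=ray(c,L[0]['at'])
for n in("clip_grip","axle_slot","small_clip_grip"):
    if("scene",n)in R and("top",n)in R:print(n,tri(R["scene",n],R["top",n]))
E
```

```text
0.0 [0.2432 0.6294 0.4037] [-0.0001  0.1834  0.983  -0.0009] [-1.3101  0.4778  0.0224  1.5564 -0.0115  1.1093 -0.0831]
scene clip_grip 0.76 [195.8 177.7] [0.4788 0.3167 0.0854]
scene axle_slot 0.57 [365.6 260.4] [ 0.4742 -0.1082  0.087 ]
top clip_grip 0.44 [181.2 221.1] [0.4954 0.3213 0.0732]
top clip_leg_tip 0.62 [189.9 229.2] [0.4802 0.3061 0.0568]
top clip_leg_tip 0.36 [244.2 237.2] [0.4538 0.1854 0.0817]
top axle_slot 0.88 [378.9 220.2] [ 0.4778 -0.0992  0.092 ]
top small_clip_grip 0.63 [240.6 236.2] [0.4607 0.1955 0.0564]
clip_grip (array([0.4893, 0.3223, 0.0813]), np.float64(0.010558476852788008))
axle_slot (array([ 0.4806, -0.1027,  0.0816]), np.float64(0.0020809701111954198))
```

View pics/scene0.png

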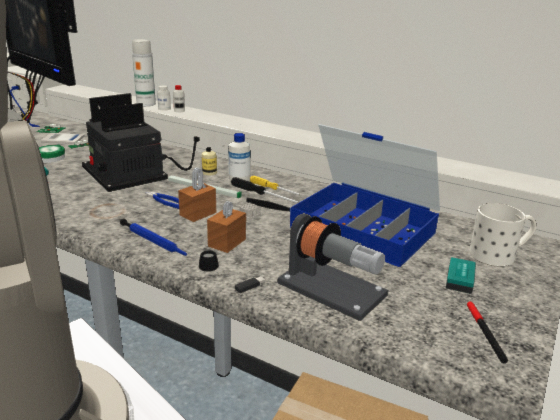

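View pics/top0.png

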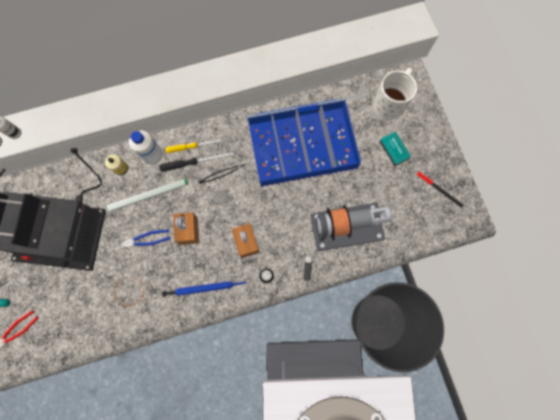

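The larger clip stands in the left block (scene 197,180; top 185,222). The small clip is in the block at scene (227,225), top 245,238. The axle's free end points right, at top (385,215).

```bash
python3 -m pendant '[[0.085,-0.028,-0.0175,0,0],[0.085,-0.028,-0.0175,0,0],[0.085,-0.028,-0.0175,0,0],[0.085,-0.028,-0.0175,0,0],[0.085,-0.028,-0.0175,0,0],[0.085,-0.028,-0.0175,0,0],[0.085,-0.028,-0.0175,0,0],[0.085,-0.028,-0.0175,0,0],[0.085,-0.028,-0.0175,0,0],[0.085,-0.028,-0.0175,0,0],[0.085,-0.028,-0.0175,0,0],[0.085,-0.028,-0.0175,0,0]]' 40
cat > look.py <<'E'
import sys
from h import *
np.set_printoptions(precision=4,suppress=True)
o=bot.get_obs();m=bot.camera_model("wrist");im,d=bot.read_camera("wrist")
cv2.imwrite(f"pics/{sys.argv[1]}.png",im)
print(o['t'],o['eef_pos'],o['tool_rot'],'cam',-np.array(m['R']).T@np.array(m['t']))
for n in sys.argv[2:]:
    for x in bot.pinpoint(n,"wrist")[:2]:
        u=x['at'];D=d[int(u[1]),int(u[0])]
        print(n,round(x['score'],2),np.array(u),'depthpt',at_depth("wrist",u,D,m) ,D,'z.085',at_z("wrist",u,.085,m))
np.savez(f"{sys.argv[1]}.npz",d=d,K=m['intrinsics'],R=m['R'],t=m['t'])
E
python3 look.py w1 clip_grip small_clip_grip axle_slot
```

```text
t: 1.5
eef_pos: [0.4818, 0.3112, 0.405]
tool_rot: [0.0, 0.183, 0.983, 0.0]
contact_force: [0.2, 0.7, -1.1]
gripper_width: 0.993
grasp_force: 0.0
1.5 [0.4818 0.3112 0.405 ] [0.0002 0.1833 0.9831 0.0003] cam [0.4093 0.339  0.3739]
clip_grip 0.75 [300.1 196.8] depthpt [0.4828 0.3251 0.0989] 0.2849805 z.085 [0.4865 0.3244 0.085 ]
small_clip_grip 0.63 [164.6 211.8] depthpt [0.4505 0.2035 0.0991] 0.30907866 z.085 [0.4526 0.1966 0.085 ]
axle_slot 0.78 [ 23.  303.4] depthpt [0.4585 0.0705 0.1931] 0.32742086 z.085 [ 0.488  -0.0902  0.085 ]
```

View pics/w1.png

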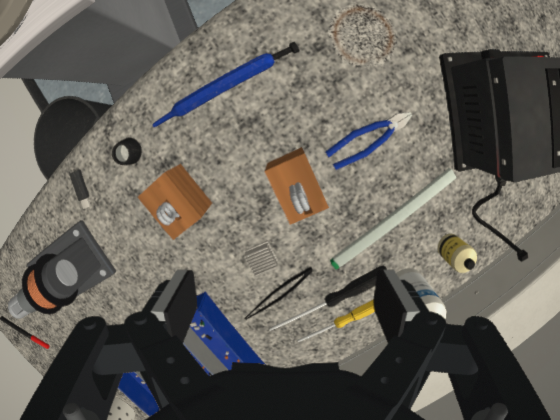

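```bash
sed -i 's/;return c+d\*D/;d=d@np.diag([1,1,1]);m=m or bot.camera_model(cam);return c+d*D\/(np.array(m["R"])[2]@d)/' h.py
python3 - <<'E'
from h import *
np.set_printoptions(precision=4,suppress=True)
m=dict(np.load("w1.npz"));d=m.pop("d");m["intrinsics"]=m.pop("K")
# all points, in the region of block
P=np.array([[*at_depth("wrist",(u,v),d[v,u],m),u,v] for v in range(120,290) for u in range(110,370) if d[v,u]>0])
for name,c in(("big",(.485,.32)),("small",(.455,.2))):
    near=np.hypot(P[:,0]-c[0],P[:,1]-c[1])<.06
    A=P[near&(abs(P[:,2]-.056)<.006)]
    r=cv2.minAreaRect((A[:,:2]*1000).astype(np.float32));print(name,"block",r)
    B=P[near&(P[:,2]>.068)]
    print(len(B),B[:,:3].min(0),B[:,:3].max(0),np.median(B[:,:3],0))
    if len(B)>3:print(cv2.minAreaRect((B[:,:2]*1000).astype(np.float32)))
E
```

```text
big block ((485.6408386230469, 322.319091796875), (62.62459945678711, 44.38665771484375), 3.5902109146118164)
870 [0.454  0.2685 0.0687] [0.4976 0.3289 0.2669] [0.4619 0.2748 0.2479]
((476.88543701171875, 297.93206787109375), (71.28782653808594, 21.952478408813477), 67.7199478149414)
small block ((453.44610595703125, 188.70220947265625), (62.560585021972656, 45.22445297241211), 16.13396644592285)
216 [0.4463 0.1838 0.0681] [0.4675 0.1971 0.0844] [0.4572 0.1913 0.08  ]
((456.90887451171875, 189.8998260498047), (21.141172409057617, 10.77837085723877), 16.103500366210938)
```

The wrist view shows the larger clip's eye at (302,197) in the block at (296,185). The small clip is at (168,213) and the axle's free end at lower left, (15,305).

```bash
python3 - <<'E'
from h import *
np.set_printoptions(precision=4,suppress=True)
m=dict(np.load("w1.npz"));d=m.pop("d");m["intrinsics"]=m.pop("K")
P=np.array([[*at_depth("wrist",(u,v),d[v,u],m),u,v] for v in range(120,400) for u in range(0,370) if d[v,u]>0])
near=np.hypot(P[:,0]-.485,P[:,1]-.32)<.06
B=P[near&(P[:,2]>.068)&(P[:,2]<.15)]
print(len(B),B[:,:3].min(0),B[:,:3].max(0),np.median(B[:,:3],0),cv2.minAreaRect((B[:,:2]*1000).astype(np.float32)))
T=B[B[:,2]>B[:,2].max()-.006];print('top part',T[:,:3].mean(0),len(T))
# axle from top camera depth
im,d=bot.read_camera("top")
Q=np.array([[*at_depth("top",(u,v),d[v,u]),u,v] for v in range(195,255) for u in range(300,400) if d[v,u]>0])
print("z>0.03:");S=Q[(Q[:,2]>.085)&(Q[:,2]<.15)]
print(len(S),S[:,:3].min(0),S[:,:3].max(0),cv2.minAreaRect((S[:,:2]*1000).astype(np.float32)))
F=Q[(Q[:,2]>.088)&(Q[:,2]<.104)&(Q[:,3]>352)]
print(cv2.fitLine((F[:,:2]).astype(np.float32),cv2.DIST_L2,0,.001,.001).ravel(),cv2.minAreaRect((F[:,:2]*1000).astype(np.float32)))
E
```

```text
384 [0.4765 0.3162 0.0687] [0.4976 0.3289 0.1024] [0.4836 0.3226 0.0974] ((487.0274658203125, 322.4423522949219), (20.96930694580078, 11.882233619689941), 3.448702812194824)
top part [0.4878 0.3227 0.0993] 222Traceback (most recent call last):
  File "<stdin>", line 11, in <module>
  File "h.py", line 14, in at_depth
    c,d=ray(cam,px,m);d=d@np.diag([1,1,1]);m=m or bot.camera_model(cam);return c+d*D/(np.array(m["R"])[2]@d)
                                                  ~~~~~~~~~~~~~~~~^^^^^
ValueError: time passes only in moves, steps and waits
```

```bash
python3 -m pendant '[[0.05,0,0,0.01,-6.15],[0.05,0,0,0.02,-6.15],[0.05,0,0,0.02,-6.15],[0.05,0,0,0.02,-6.15],[0.05,-0.006,0.011,0.02,0],[0.05,0,0,0.02,0],[0.05,0,0,0,0],[0.05,0,0,0,0]]' 100
python3 - <<'E'
from h import *
np.set_printoptions(precision=4,suppress=True)
print(bot.get_obs()['q'])
m=bot.camera_model("top");im,d=bot.read_camera("top")
Q=np.array([[*at_depth("top",(u,v),d[v,u],m),u,v] for v in range(195,255) for u in range(300,400) if d[v,u]>0])
S=Q[(Q[:,2]>.075)&(Q[:,2]<.15)]
print(len(S),S[:,:3].min(0),S[:,:3].max(0),cv2.minAreaRect((S[:,:2]*1000).astype(np.float32)))
F=Q[(Q[:,2]>.086)&(Q[:,2]<.106)&(Q[:,3]>352)]
print(len(F),cv2.fitLine((F[:,:2]).astype(np.float32),cv2.DIST_L2,0,.001,.001).ravel(),cv2.minAreaRect((F[:,:2]*1000).astype(np.float32)))
print([(x['score'],at_z("top",x['at'],.08,m)) for x in bot.pinpoint("axle_slot","top")])
E
```

```text
t: 2.42
eef_pos: [0.4852, 0.325, 0.294]
tool_rot: [-0.001, -0.031, 1.0, -0.001]
contact_force: [0.5, -0.1, -0.2]
gripper_width: 0.584
grasp_force: 0.0
[-0.7353  0.4565  0.0497  1.8778 -0.031   0.8106  0.9644]
1486 [ 0.4426 -0.1238  0.0751] [0.5154 0.0294 0.1185] ((483.5522766113281, -48.16112518310547), (69.01712036132812, 152.8468017578125), 7.81124210357666)
542 [ 0.1771 -0.9842  0.4863 -0.0797] ((487.7540283203125, -82.77828979492188), (37.09919357299805, 83.08843231201172), 7.16768741607666)
[(0.6, array([ 0.4852, -0.0972,  0.08  ]))]
```

```bash
python3 -m pendant '[[0.05,-0.0016,-0.0027,0.015,0],[0.05,0,0,0.018,0],[0.05,0,0,0.018,0],[0.05,0,0,0,0],[0.05,0,0,0,0]]' 100; python3 -m pendant '[[0,0,0,0,0],[0,0,0,0,0],[0,0,0,0,0],[0,0,0,0,0],[0,0,0,0,0],[0,0,0,0,0]]' 100
```

```text
t: 2.93
eef_pos: [0.4881, 0.3215, 0.2445]
tool_rot: [0.0, -0.03, 1.0, 0.0]
contact_force: [-0.7, -0.4, -0.3]
gripper_width: 0.585
grasp_force: 0.0
t: 3.43
eef_pos: [0.4887, 0.3219, 0.2449]
tool_rot: [0.001, -0.03, 1.0, 0.001]
contact_force: [0.0, -0.2, 7.3]
gripper_width: 0.113
grasp_force: 97.7
```

```bash
python3 -m pendant '[[0,0,0,-0.01,0],[0,0,0,-0.02,0],[0,0,0,-0.03,0],[0,0,0,-0.035,0],[0,0,0,-0.035,0],[0,0,0,-0.03,0],[0,0,0,0,0]]' 100; python3 -m pendant '[[0,0.002,-0.02,0,0],[0,0.0025,-0.035,0,0],[0,0.0025,-0.036,0,0],[0,0.0025,-0.036,0,0],[0,0.0025,-0.036,0,0],[0,0.0025,-0.036,0,0],[0,0.0025,-0.036,0,0],[0,0.0025,-0.036,0,0],[0,0.0025,-0.036,0,0],[0,0.0025,-0.036,0,0],[0,0.0025,-0.036,0,0],[0,0.0025,-0.036,0,0]]' 100;  python3 -m pendant '[[0,0,-0.005,0,-2.5],[0,0,0,0,-2.5],[0,0,0,0,0],[0,0,0,0,0]]' 100; python3 look.py w2 axle_slot clip_grip clip_leg_tip
```

```text
t: 4.02
eef_pos: [0.4894, 0.322, 0.411]
tool_rot: [0.004, -0.03, 1.0, 0.003]
contact_force: [1.0, 0.7, 0.6]
gripper_width: 0.119
grasp_force: 98.5
t: 5.02
eef_pos: [0.4829, -0.0964, 0.4037]
tool_rot: [-0.0, -0.03, 1.0, 0.0]
contact_force: [1.4, 0.4, -0.8]
gripper_width: 0.116
grasp_force: 98.6
t: 5.35
eef_pos: [0.4837, -0.0995, 0.4036]
tool_rot: [-0.0, -0.073, 0.997, 0.0]
contact_force: [-0.2, -0.2, -1.6]
gripper_width: 0.113
grasp_force: 98.6
5.35 [ 0.4837 -0.0995  0.4036] [-0.0004 -0.0732  0.9973  0.0002] cam [ 0.4068 -0.1113  0.3725]
axle_slot 0.65 [286.9 202.2] depthpt [ 0.5081 -0.0937  0.0114] 0.37523374 z.085 [ 0.4874 -0.0973  0.085 ]
clip_grip 0.96 [285.7 285.4] depthpt [ 0.4761 -0.1006  0.2537] 0.13450527 z.085 [ 0.5745 -0.0854  0.085 ]
clip_leg_tip 0.78 [285.9 221.8] depthpt [ 0.4764 -0.1002  0.1718] 0.21260892 z.085 [ 0.5065 -0.0954  0.085 ]
```

View pics/w2.png

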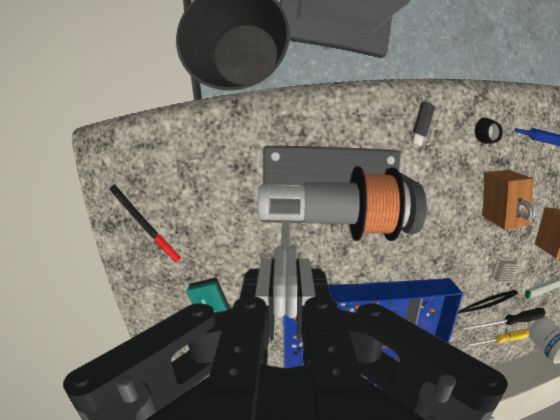

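The slot shows at (286,205), with the axle nearly horizontal in the image. The clip is held with its leg tip at (286,222).

```bash
cat > ax.py <<'E'
import sys
from h import *
np.set_printoptions(precision=4,suppress=True)
m=dict(np.load(sys.argv[1]+".npz"));d=m.pop("d");m["intrinsics"]=m.pop("K")
im=cv2.imread(f"pics/{sys.argv[1]}.png")
P=np.array([[*at_depth("wrist",(u,v),d[v,u],m),u,v] for v in range(120,260) for u in range(220,440) if d[v,u]>0])
# sleeve+axle upper surface: fit cylinder axis via points in z .085-.102
S=P[(P[:,2]>.08)&(P[:,2]<.106)&(P[:,1]<-.04)&(P[:,1]>-.125)&(abs(P[:,0]-.485)<.03)]
from scipy.optimize import least_squares
def res(p):
    a,b,z=p; off=((S[:,0]-a)-b*(S[:,1]+.1))/np.hypot(1,b)
    return np.where(abs(off)<.025,1,1)*(np.hypot(off,S[:,2]-z)-np.where(S[:,1]>-.078,.0195,.017))
r=least_squares(res,[.485,-.15,.08],loss='soft_l1',f_scale=.001);a,b,z=r.x
print("axle x at y=-.1:",a,"slope dx/dy",b,"z",z,"yaw deg",90-np.degrees(np.arctan(b)),np.abs(r.fun).mean())
# slot: axle-band points which are deep
off=((P[:,0]-a)-b*(P[:,1]+.1))
# project rays onto z=.09: hole pixels
H=[]
for p in P:
    q=at_z("wrist",p[3:5],.094,m)
    o=q[0]-a-b*(q[1]+.1)
    if abs(o)<.012 and -.13<q[1]<-.07 and p[2]<.08: H.append(q[:2])
H=np.array(H);
if len(H):print("hole",len(H),H.min(0),H.max(0),H.mean(0),cv2.minAreaRect((H*1000).astype(np.float32)))
E
sed -i 's/^    c,d=ray(cam,px,m);return/    c,d=ray(cam,px,m);return/' h.py; python3 ax.py w2
python3 - <<'E'
from h import *
m=dict(np.load("w2.npz"));m["intrinsics"]=m.pop("K");d=m["d"]
for v in range(214,250,4):
    u0=max(range(276,298),key=lambda u:at_depth("wrist",(u,v),d[v,u],m)[2] if d[v,u]>0 else -1)
    row=[(u,at_depth("wrist",(u,v),d[v,u],m)) for u in range(272,302)]
    R=[(u,p) for u,p in row if p[2]>.14]
    if R:print(v,R[0][0],R[-1][0],np.mean([p for _,p in R],0).round(4))
E
```

```text
axle x at y=-.1: 0.4887297852649831 slope dx/dy -0.12895671252571936 z 0.07930059254809377 yaw deg 97.34812176395657 0.0009307719477930288
hole 480 [ 0.4804 -0.13  ] [ 0.5037 -0.0871] [ 0.4889 -0.1104] ((492.0022277832031, -108.50975799560547), (23.325149536132812, 42.916770935058594), 0.15750491619110107)
222 282 289 [ 0.4679 -0.1018  0.1968]
226 281 290 [ 0.4771 -0.1003  0.1778]
230 281 290 [ 0.4774 -0.1003  0.1844]
234 281 290 [ 0.4777 -0.1003  0.1902]
238 281 290 [ 0.478  -0.1003  0.196 ]
242 281 290 [ 0.4784 -0.1002  0.201 ]
246 278 292 [ 0.4763 -0.1008  0.2118]
```

```bash
python3 -m pendant '[[0,-0.005,0.001,0,0],[0,-0.005,0.001,0.015,0],[0,0,0,0.02,0],[0,0,0,0.015,0],[0,0,0,0,0],[0,0,0,0,0],[0,0,0,0,0]]' 110;  python3 look.py w3 axle_slot clip_leg_tip
python3 -c "
import cv2;i=cv2.imread('pics/w3.png')[150:330,180:400];cv2.imwrite('pics/w3c.png',cv2.resize(i,None,fx=3,fy=3))"
python3 - <<'E'
from h import *
m=dict(np.load("w3.npz"));m["intrinsics"]=m.pop("K");d=m["d"]
for v in range(194,250,4):
    row=[(u,at_depth("wrist",(u,v),d[v,u],m)) for u in range(265,310)]
    R=[(u,p) for u,p in row if p[2]>.106]
    if R:print(v,R[0][0],R[-1][0],np.mean([p for _,p in R],0).round(4))
E
```

```text
t: 6.13
eef_pos: [0.4942, -0.0961, 0.3545]
tool_rot: [0.001, -0.074, 0.997, -0.0]
contact_force: [0.4, 0.4, 0.1]
gripper_width: 0.113
grasp_force: 107.3
6.1333 [ 0.4942 -0.0961  0.3545] [ 0.0005 -0.0739  0.9973 -0.0001] cam [ 0.4173 -0.108   0.3233]
axle_slot 0.93 [283.5 205.9] depthpt [ 0.5096 -0.0956  0.0119] 0.32491225 z.085 [ 0.4879 -0.0985  0.085 ]
clip_leg_tip 0.6 [286. 223.] depthpt [ 0.4872 -0.0968  0.1251] 0.21035036 z.085 [ 0.5014 -0.0945  0.085 ]
206 298 298 [ 0.4173 -0.108   0.3233]
222 282 296 [ 0.4795 -0.0983  0.1454]
226 281 290 [ 0.4881 -0.097   0.1285]
230 281 290 [ 0.4883 -0.097   0.1349]
234 281 290 [ 0.4885 -0.097   0.1414]
238 281 290 [ 0.4889 -0.0969  0.1466]
242 281 290 [ 0.4892 -0.0969  0.152 ]
246 278 292 [ 0.4871 -0.0975  0.1627]
```

View pics/w3c.png

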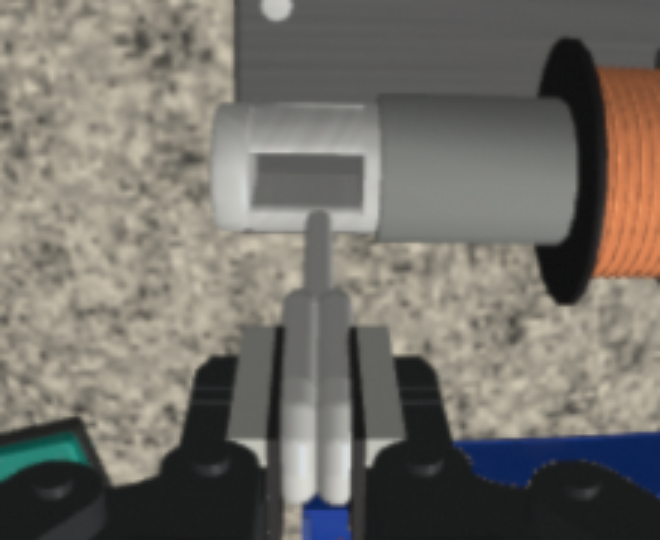

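The slot opening spans about (263–302, 201–220), with its centre at (282.5,210.5). The leg tip at (286,222) is still above it.

```bash
python3 ax.py w3; python3 - <<'E'
from h import *
m=dict(np.load("w3.npz"));m["intrinsics"]=m.pop("K")
for v in (201,210.5,220):print(at_z("wrist",(282.5,v),.0945,m))
# expected pixel of leg axis: tip bottom
for v in (221,222):print(at_z("wrist",(286,v),.118,m))
E
```

```text
axle x at y=-.1: 0.4887502847281815 slope dx/dy -0.1264271723380087 z 0.07933015125014561 yaw deg 97.20551509312783 0.0009256764288129858
hole 723 [ 0.4799 -0.13  ] [ 0.5043 -0.0867] [ 0.4888 -0.1105] ((489.4808349609375, -109.36253356933594), (23.35244369506836, 45.03837585449219), 8.215846061706543)
[ 0.4815051 -0.1001395  0.0945   ]
[ 0.48870694 -0.09908117  0.0945    ]
[ 0.49604247 -0.0980042   0.0945    ]
[ 0.48831175 -0.09661149  0.118     ]
[ 0.48901331 -0.09650606  0.118     ]
```

```bash
python3 -m pendant '[[0,0.001,-0.002,0.006,0],[0,0,0,0.008,0],[0,0,0,0.008,0],[0,0,0,0.008,0],[0,0,0,0.008,0],[0,0,0,0,0],[0,0,0,0,0]]' 120;  python3 -m pendant '[[0,0,0,0.006,0],[0,0,0,0.006,0],[0,0,0,0,0],[0,0,0,0,0]]' 120
```

```text
t: 6.87
eef_pos: [0.4927, -0.0983, 0.3149]
tool_rot: [-0.001, -0.074, 0.997, 0.0]
contact_force: [-0.2, 0.0, -0.7]
gripper_width: 0.112
grasp_force: 117.1
t: 7.2
eef_pos: [0.4935, -0.0981, 0.3037]
tool_rot: [0.001, -0.074, 0.997, 0.0]
contact_force: [2.2, 0.6, 0.4]
gripper_width: 0.111
grasp_force: 117.1
```

```bash
python3 -m pendant '[[0,0,0,0.005,0],[0,0,0,0.005,0],[0,0,0,0.005,0],[0,0,0,0,0],[0,0,0,0,0]]' 120;  python3 -m pendant '[[0,0,0,0.004,0],[0,0,0,0.004,0],[0,0,0,0,0],[0,0,0,0,0],[0,0,0,0,0]]' 120
```

```text
t: 7.62
eef_pos: [0.4925, -0.0981, 0.2875]
tool_rot: [-0.001, -0.074, 0.997, 0.0]
contact_force: [3.6, 0.3, -8.7]
gripper_width: 0.109
grasp_force: 117.0
t: 8.03
eef_pos: [0.4921, -0.0987, 0.2806]
tool_rot: [-0.001, -0.074, 0.997, 0.0]
contact_force: [-4.3, -0.2, 4.8]
gripper_width: 0.11
grasp_force: 119.3
```

```bash
python3 -m pendant '[[0,0,0,0.003,0],[0,0,0,0,0],[0,0,0,0,0]]' 120; python3 look.py w4 clip_grip axle_slot; python3 -c "
from h import *
i,_=bot.read_camera('scene');cv2.imwrite('pics/s4c.png',cv2.resize(i[170:320,270:410],None,fx=4,fy=4))"
```

```text
t: 8.28
eef_pos: [0.4923, -0.0989, 0.2798]
tool_rot: [-0.001, -0.073, 0.997, 0.001]
contact_force: [-11.8, 1.0, 31.4]
gripper_width: 0.11
grasp_force: 123.2
8.2833 [ 0.4923 -0.0989  0.2798] [-0.0008 -0.0734  0.9973  0.0006] cam [ 0.4153 -0.1107  0.2488]
clip_grip 0.72 [284.  284.2] depthpt [ 0.4845 -0.1006  0.129 ] 0.13529946 z.085 [ 0.51   -0.0969  0.085 ]
axle_slot 0.62 [284.1 248. ] depthpt [ 0.4868 -0.1002  0.0858] 0.17714529 z.085 [ 0.4872 -0.1002  0.085 ]
```

View pics/s4c.png

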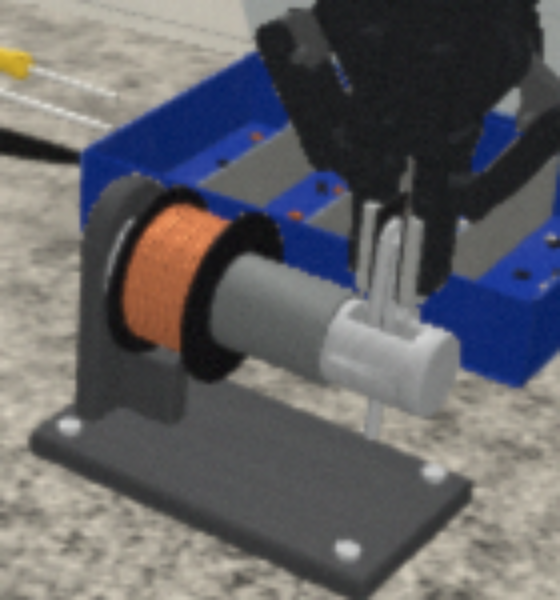

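The leg shows below the axle at crop (372,420) and the eye sits on the slot. The 31 N stop came at the predicted height, so the clip is home; I'll release it.

```bash
python3 -m pendant '[[0.0,0,0,-0.002,0],[0.035,0,0,0,0],[0.035,0,0,0,0],[0.035,0,0,0,0],[0.035,0,0,0,0],[0.035,0,0,0,0]]' 20; python3 -m pendant '[[0.035,0,0,-0.005,0],[0.035,0,0,-0.015,0],[0.035,0,0,-0.03,0],[0.035,0,0,-0.035,0],[0.035,0,0,-0.035,0],[0.035,0,0,-0.03,0],[0.035,0,0,0,0],[0.035,0,0,0,0]]'; python3 look.py w5 clip_grip axle_slot small_clip_grip; python3 -c "
from h import *
i,_=bot.read_camera('scene');cv2.imwrite('pics/s5c.png',cv2.resize(i[170:320,170:410],None,fx=3,fy=3))"
```

```text
t: 8.98
eef_pos: [0.493, -0.0983, 0.2794]
tool_rot: [-0.0, -0.074, 0.997, -0.0]
contact_force: [0.6, -0.1, 0.0]
gripper_width: 0.411
grasp_force: 0.0
t: 9.65
eef_pos: [0.4933, -0.0985, 0.4316]
tool_rot: [0.002, -0.074, 0.997, -0.0]
contact_force: [-0.7, 0.6, 0.1]
gripper_width: 0.41
grasp_force: 0.0
9.65 [ 0.4933 -0.0985  0.4316] [ 0.0022 -0.0738  0.9973 -0.    ] cam [ 0.4166 -0.1103  0.4002]
clip_grip 0.67 [289.1 192.7] depthpt [ 0.4844 -0.0966  0.1329] 0.27554345 z.085 [ 0.4966 -0.0942  0.085 ]
axle_slot 0.89 [285.4 182.4] depthpt [ 0.482  -0.1001  0.1061] 0.3001373 z.085 [ 0.4867 -0.0994  0.085 ]
small_clip_grip 0.75 [513.3 196.8] depthpt [0.4603 0.194  0.0633] 0.34761372 z.085 [0.4575 0.1743 0.085 ]
```

View pics/s5c.png

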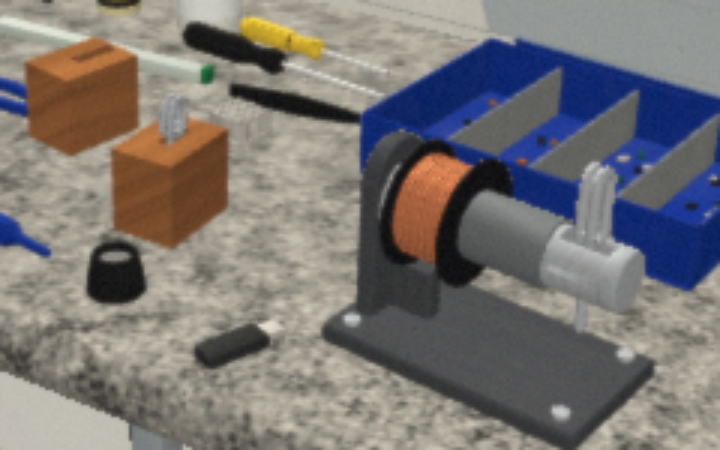

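View pics/w5.png

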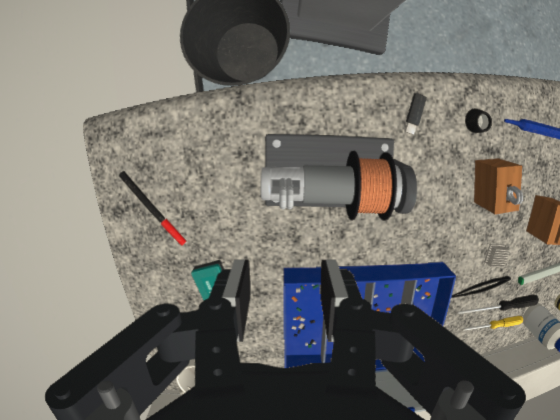

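The clip stands upright on the axle (wrist 288,190; its leg shows below the axle in the scene view). The small clip is untouched and the gripper is clear.

```bash
python3 -c "
from station import bot
print(bot.hand_in())"
```

```text
the job is handed in; nothing more can be done
None
```

The larger R-clip is pushed fully home and upright on the axle and released, the smaller clip is still in its block, and the job was handed in at about 10 s on the robot's clock; no verdict came back.

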